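# Dispense a full shot of wash liquid into the rinse bowl

## Task

The rinse bowl needs a full shot from the white bottle with the blue pump. Swing the blue pump's spout round so that its nozzle is over the bowl, well inside the rim, then press the pump head all the way down to its stop, hold it there a moment and let it spring fully back up, leaving the spout over the bowl. Do not pump while the nozzle is anywhere else, leave the bowl where it stands, and leave the amber bottle's black pump alone.

Things in the scene. Friction and masses are not known exactly. Their poses are not given: they have to be found in the camera images.
- wash_bottle: White round bottle, 76 mm across, with a blue pump, in a round steel holder (92 mm across, two lugs to 65 mm from the axis) screwed to the table: it does not move. Origin: on its upright axis at table height. Shoulder 140 to 168 mm, blue screw collar 42 mm across from 174 to 194 mm above the table. The pump head turns about this axis and is pushed down along it.
- press_pad (a point): Centre of the flat top of the blue pump head, on the bottle's axis, 244 mm above the table when the pump is up; press straight down here. The head is a disc 42 mm across and 22 mm high with a grey thumb pad 33 mm across. The point goes down and turns with the head.
- nozzle (a point): Open end of the blue spout, facing down, 85 mm from the bottle's axis, 218 mm above the table when up. The spout is a level bar from head to nozzle, 16 mm thick (14 mm from 45 mm out, 11 mm near the end), centreline 234 mm above the table. It swivels all the way round either way and stays where it is left; pushing it sideways takes under 1 N.
- plunger (a joint): How far the blue pump head is pressed, m: 0 up, 0.020 at the stop. A spring lifts it: about 4 N starts it moving and 11 N holds it at the stop; beyond that the force rises steeply. It springs back up when let go.
- spout_turn (a joint): Angle of the blue spout about the bottle's upright axis, rad, growing anticlockwise seen from above. Its zero is arbitrary (it turns with the bottle as placed); use the nozzle point for the true direction.
- rinse_bowl: Loose steel bowl, 96 mm across its rim (inside 91 mm), 60 mm across its foot, 50 mm high, 0.2 kg, with a small cream printed part in it. It stands beside the white bottle, its centre 95 to 106 mm from the bottle's axis. Origin: centre of its underside.
- amber_bottle: The other dispenser, not to be used: amber bottle with a black pump in a like holder, same sizes as the white one. Origin: on its axis at table height.
- amber_nozzle (a point): Open end of the black spout of the amber bottle, 85 mm from that bottle's axis, 218 mm above the table; it must stay as it is.
Mind the look-alikes: they are no part of the job. What is shaped like the wash_bottle but brown or yellow is not meant.

How it is judged:
By the outcome, as a careful person would: the job done as asked, in the order asked, and still so for the second after the job is handed in, with the robot touching nothing.
It also fails if it takes over 48 s, if anything falls off the work surface, if the arm or the gripper's body presses on something with over 40 N, if the wrist force passes 120 N, or if a joint passes its speed limit or range.

## Robot

A 6-joint arm with a two-finger parallel gripper is mounted at the origin on the work surface. World frame = base frame: x ahead of the robot, y to its left, z up, the work surface at z = 0. Lengths are in m, angles in degrees, forces in N, time in s.
With the tool pointing down it reaches from about 0.325 to 0.85 m from the base axis. Payload 15.5 kg.
Tool frame: the origin (TCP) lies at the very end of the fingers, on their centre line; the grasp point (between the pads) lies arm.grip_depth behind it (arm.grip_depth is the distance from the TCP to the grasp point, in m); z points along the fingers, y is the line along which they close (so a half turn about z gives the same grasp; the last joint's range is limited). The gripper opens to 91 mm and grips with 3 to 60 N. Pads are 32 mm wide; open, the fingers measure 118 mm over their backs; the gripper's body (76 mm by 178 mm) begins 60 mm behind the grasp point.
Start: joints at [-78.352, 28.281, 77.091, -0, 74.628, -5.472], TCP at [0.184, -0.597, 0.214] pointing down, gripper open.
Joint ranges: [-166.48, 166.48], [-47.26, 123.95], [12.59, 153.08], [-70.14, 250.14], [6.76, 159.57], [-176.63, 176.63]. Speed limits (degrees/s): [108.29, 108.29, 147.25, 172.46, 172.46, 172.46].

## Interface

Orientations are given as a 3x3 rotation matrix whose columns are the frame's x, y, z axes.
In Python, from rig import arm gives the robot as it stands. Calls block until the motion is done:
- arm.move_to(position, orientation): joint-space move of the TCP to a pose.
- arm.move_l(position, orientation=None, feed=0.15): straight line of the TCP; orientation=None keeps the orientation; feed is the mean speed in m/s.
- arm.move_joints(angles): joint-space move.
- arm.grip(opening): finger opening in m; the grip force is fixed at half the most; returns when the fingers have stopped.
- arm.sleep(seconds).
- arm.solve_ik(position, orientation): joint angles nearest the present ones, or None.
- arm.snapshot(name): name is "scene" or "top"; returns the picture (420x560x3 uint8, red, green, blue); there is no depth.
- arm.get_calibration(name): a dict with "intrinsics" (3x3 intrinsics, pixels), "cam_to_world" (4x4, takes a point from camera to world coordinates). Camera axes: x right, y down, z forward; pixel columns grow to the right and rows downward; lengths in m; the calibration is good to about 2 mm. A picture is of the moment at which its call begins. get_calibration takes no time and is no camera call.
A pose or a line that the arm cannot do raises arm.Unreachable and nothing moves.
- arm.sign_off(): hands the job in; it is judged then, once.
Readings, each from a call of its own:
- arm.current_t(): time.
- arm.current_joint_positions(): joint angles.
- arm.current_dq(): joint speeds.
- arm.current_tau(): joint torques, N m.
- arm.current_ee_pos(): TCP position.
- arm.current_tool_rot(): TCP orientation.
- arm.current_force(): force on the tool from outside, world axes, zero at the start.
- arm.current_torque(): the same for the moment, N m.
- arm.current_width(): finger opening in m.
- arm.current_grasp_force(): force on a finger pad.
Only numpy, scipy, OpenCV 4.12 (cv2) and the standard library are available. Lean on these libraries where they do the work, as an engineer would, in place of code of your own. Each camera call takes 0.05 s, during which the arm holds its last target. There are 200 camera calls.

## Working session

There is one attempt and no reset: what is moved stays moved. The work goes in short steps, each a Python script; the robot and the scene stay as the last script left them, time stands still between calls to the robot, and variables do not carry over. Pictures are saved under pics/ and viewed, at most 10 in all, crops included, and the job is handed in when it is done.

```bash
mkdir -p pics; python3 - <<'E'
from rig import arm
import cv2
for n in("scene","top"):
    im=arm.snapshot(n); cv2.imwrite(f"pics/{n}0.png",im[:,:,::-1])
    c=arm.get_calibration(n); print(n,c["intrinsics"],c["cam_to_world"])
print(arm.current_t(),arm.grip_depth,arm.current_tool_rot(),arm.current_force())
E
```

```text
scene [[381.37435456   0.         280.15806377]
 [  0.         381.37435456 212.54896853]
 [  0.           0.           1.        ]] [[ 0.74791573  0.43445665 -0.50186599  0.88831842]
 [ 0.66373074 -0.4998802   0.55640029 -0.4296372 ]
 [-0.00914107 -0.74924442 -0.6622305   0.64254389]
 [ 0.          0.          0.          1.        ]]
top [[463.52950755   0.         279.68521601]
 [  0.         463.52950755 218.24318474]
 [  0.           0.           1.        ]] [[-0.00480645 -0.99214044  0.12503697  0.40293656]
 [-0.99977904  0.0073265   0.0197024  -0.03795993]
 [-0.02046363 -0.12491464 -0.99195644  1.05333523]
 [ 0.          0.          0.          1.        ]]
0.1 0.0188 [[ 9.55687473e-01  2.94383073e-01 -2.45705687e-04]
 [ 2.94383167e-01 -9.55686911e-01  1.03853746e-03]
 [ 7.09101389e-05 -1.06484886e-03 -9.99999431e-01]] [0.39378382 0.52678852 0.31920577]
```

View pics/scene0.png

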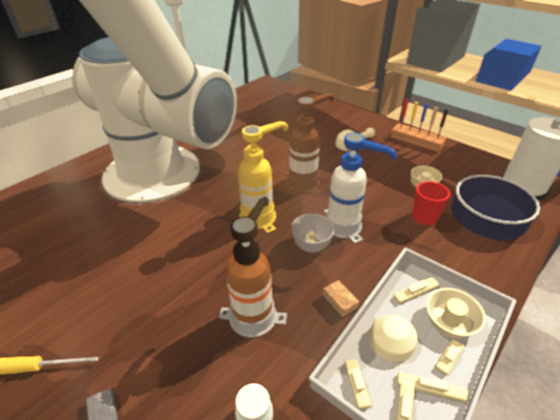

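View pics/top0.png

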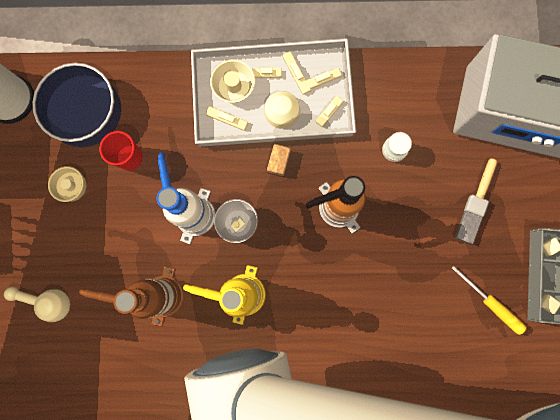

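The scene view shows the blue pump's head at about (352,160), with its nozzle at (393,155) and the bowl at (313,233). In the top view the head is at (167,198), the nozzle near (162,155), the bowl near (236,221) and the amber black head at (353,189). Next I'll refine these positions.

```bash
cat > h.py <<'E'
import numpy as np, cv2
from rig import arm
def ray(n,p):
    c=arm.get_calibration(n); M=np.array(c["cam_to_world"])
    d=M[:3,:3]@np.linalg.solve(np.array(c["intrinsics"]),[p[0],p[1],1.]); return M[:3,3],d
def onz(n,p,z):
    o,d=ray(n,p); return o+d*(z-o[2])/d[2]
def proj(n,X):
    c=arm.get_calibration(n); M=np.linalg.inv(np.array(c["cam_to_world"]))
    q=np.array(c["intrinsics"])@(M[:3,:3]@X+M[:3,3]); return q[:2]/q[2]
def two(a,b):
    A=[];r=[]
    for n,p in(("top",a),("scene",b)):
        o,d=ray(n,p); d=d/np.linalg.norm(d); P=np.eye(3)-np.outer(d,d); A.append(P); r.append(P@o)
    return np.linalg.lstsq(np.vstack(A),np.hstack(r),rcond=None)[0]
def blue(im,box):
    h=cv2.cvtColor(im,cv2.COLOR_RGB2HSV); m=cv2.inRange(h,(103,150,60),(125,255,255))
    k=np.zeros_like(m); x0,y0,x1,y1=box; k[y0:y1,x0:x1]=m[y0:y1,x0:x1]; return k
E
python3 - <<'E'
from h import *
im=cv2.imread("pics/top0.png"); 
crop=cv2.resize(im[140:260,140:270],None,fx=5,fy=5,interpolation=cv2.INTER_CUBIC)[:600]
s=cv2.imread("pics/scene0.png"); c2=cv2.resize(s[125:260,280:410],(650,675))[:600]
cv2.imwrite("pics/c1.png",crop);cv2.imwrite("pics/c2.png",c2)
print(onz("top",(167,198),.244),two((167,198),(352,160)),onz("top",(162,155),.228),onz("top",(236,221),.05))
print(onz("scene",(352,160),.244))
m=blue(im[:,:,::-1],(140,140,200,220)); ys,xs=np.nonzero(m); print(len(xs),xs.min(),xs.max(),ys.min(),ys.max())
E
```

```text
[0.54272888 0.1784325  0.244     ] [0.5479318  0.18972433 0.18463447] [0.62560637 0.19399787 0.228     ] [0.52404238 0.07745526 0.05      ]
[0.58919516 0.10366585 0.244     ]
530 157 187 153 213
```

View pics/c1.png

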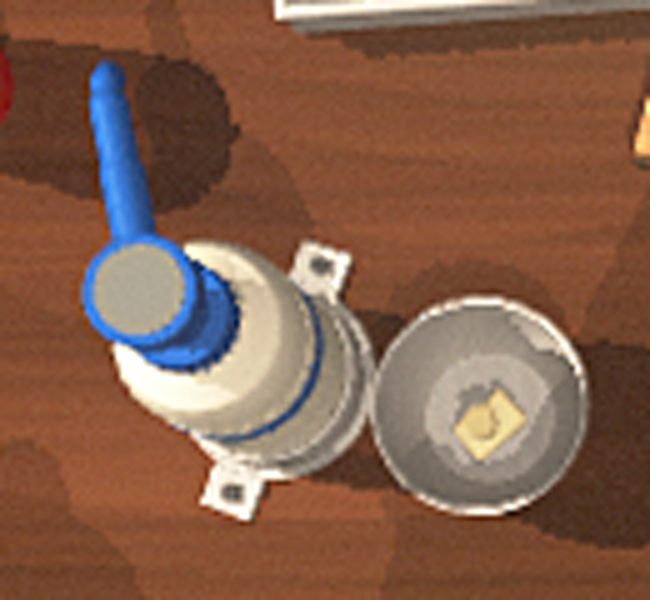

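View pics/c2.png

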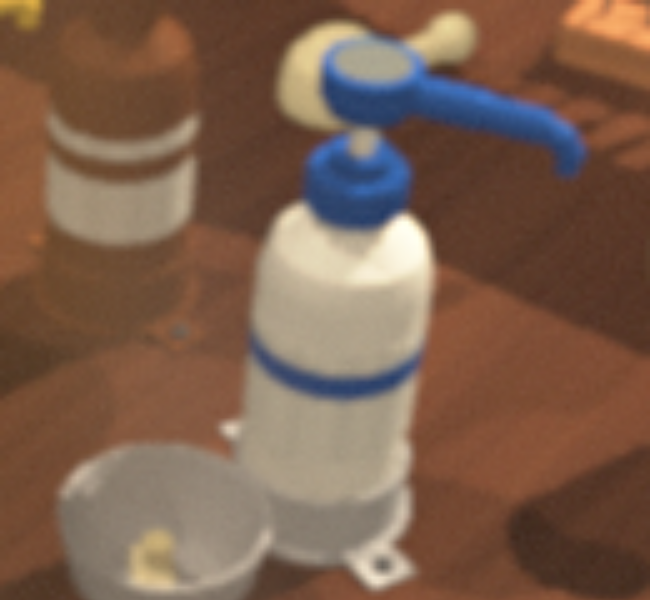

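The crops show the pad centre at about (168.4,198.6) in the top view and (355,137.4) in the scene view. The bowl rim centre is about (236,221.2) in the top view, and the spout tip is about (161.2,154) there.

```bash
python3 - <<'E'
from h import *
a=(168.4,198.6);b=(355,137.4)
P=onz("top",a,.244);S=onz("scene",b,.244);print(P,S,two(a,b))
N=onz("top",(161.3,155.5),.235);B=onz("top",(236,221.2),.05);print("noz",N,"bowl",B)
A=(P+S)/2
for X in(A,):
  print(np.linalg.norm((N-X)[:2]),np.degrees(np.arctan2(*(N-X)[1::-1])),np.linalg.norm((B-X)[:2]),np.degrees(np.arctan2(*(B-X)[1::-1])))
K=onz("top",(353.5,189),.244);print("amber",K, onz("top",(308,205),.235), "yellow",onz("top",(232,300),.244),"brown",onz("top",(125,301),.244))
print("lugs",onz("top",(204,193),.004),onz("top",(187,238),.004))
E
```

```text
[0.54162639 0.17590173 0.244     ] [0.54818819 0.17633785 0.244     ] [0.54420227 0.17848995 0.24082499]
noz [0.62279727 0.19328657 0.235     ] bowl [0.52360231 0.07745218 0.05      ]
0.07975931373235765 12.429156935341847 0.10094155905320418 -102.1846238911841
amber [ 0.55611205 -0.15269551  0.244     ] [ 0.52952657 -0.07234145  0.235     ] yellow [0.363376   0.06109593 0.244     ] brown [0.3623729  0.24695282 0.244     ]
lugs [0.59515804 0.15714211 0.004     ] [0.49137931 0.19439866 0.004     ]
```

```bash
cat >> h.py <<'E'
AX=np.array([.544,.176])
def pose(phi,r,z):
    p=np.radians(phi); u=np.array([np.cos(p),np.sin(p),0]); x=-u; zz=np.array([0,0,-1.]); y=np.cross(zz,x)
    return np.r_[AX+r*u[:2],z],np.column_stack([x,y,zz])
E
python3 - <<'E'
from h import *
p=arm.current_ee_pos(); arm.move_l([p[0],p[1],.33],feed=.25)
arm.grip(.05)
arm.move_to(*pose(12.4,62,.33) if 0 else pose(12.4,.062,.33)); print(arm.current_joint_positions(),arm.current_t())
arm.move_l(pose(12.4,.062,.222)[0],feed=.12); print(arm.current_force())
arm.grip(.021); print(arm.current_width(),arm.current_grasp_force(),arm.current_force(),arm.current_t())
for phi in np.linspace(12.4,-101.6,10)[1:]:
    P,R=pose(phi,.062,.222); arm.move_l(P,R,feed=.06)
print(arm.current_force(),arm.current_joint_positions(),arm.current_t())
arm.grip(.035)
arm.move_l(pose(-101.6,.062,.33)[0],feed=.15)
arm.grip(0)
arm.move_to(pose(-101.6,-.06,.33)[0],R)
for n in("scene","top"): cv2.imwrite(f"pics/{n}1.png",arm.snapshot(n)[:,:,::-1])
print(arm.current_t(),arm.current_ee_pos())
a=cv2.imread("pics/top1.png")[110:290,130:380];b=cv2.imread("pics/scene1.png")[100:280,250:440]
cv2.imwrite("pics/ab1.png",cv2.resize(np.hstack([a,b]),None,fx=1.8,fy=1.8))
E
```

```text
[ 1.19281091e+01  2.43657738e+01  6.55901290e+01 -5.32677177e-03
  9.00449114e+01 -9.03993615e+01] 4.6167
[-0.00844349 -0.15877638  0.49441778]
0.02114356357195001 0.0 [0.4490263  0.01189052 1.01428348] 6.2917
[ 0.11569045 -0.02143775  0.34771538] [ 5.94782185e+00  2.13078632e+01  8.79095218e+01 -9.79705036e-04
  7.07584758e+01  1.71536980e+01] 9.6667
12.2917 [0.55601256 0.23419477 0.33001934]
```

View pics/ab1.png

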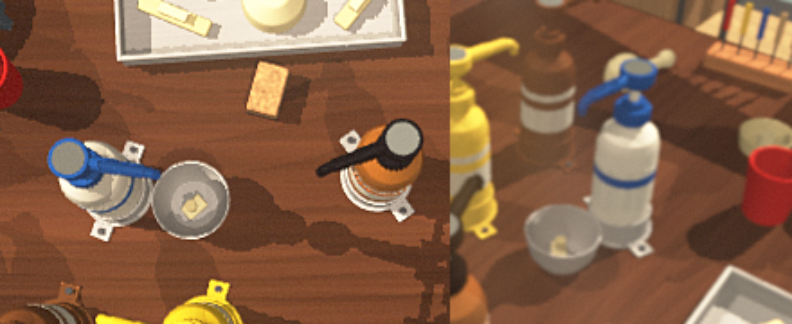

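The pictures show the spout now pointing over the bowl, with its tip at about (217,207) in the top view. The bowl centre has not moved, at about (236,221). I'll compute the nozzle offset from the bowl centre.

```bash
python3 - <<'E'
from h import *
im=cv2.imread("pics/top1.png")[:,:,::-1]
m=blue(im,(150,180,240,225)); ys,xs=np.nonzero(m); i=xs.argmax(); print("tip",xs[i],ys[xs>=xs.max()-2].mean())
N=onz("top",(xs.max()-3.,ys[xs>=xs.max()-4].mean()),.235)
h=cv2.cvtColor(im,cv2.COLOR_RGB2HSV)
B=onz("top",(236,221.2),.05)
print(N,B,np.linalg.norm((N-B)[:2]),np.linalg.norm(N[:2]-AX),np.degrees(np.arctan2(*(N[:2]-AX)[::-1])))
c=cv2.resize(im[190:250,150:270],None,fx=6,fy=6)[:,:,::-1];cv2.imwrite("pics/c3.png",c)
E
```

```text
tip 218 206.72727272727272
[0.5281374  0.09404065 0.235     ] [0.52360231 0.07745218 0.05      ] 0.01719721872840585 0.0834802791411785 -100.95372588781807
```

View pics/c3.png

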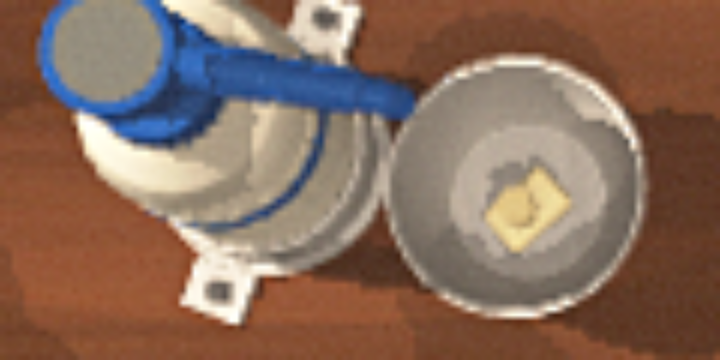

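The crop puts the rim centre at (236,221) in the full frame. The nozzle is therefore about 17 mm from the bowl centre, against an inside radius of 45 mm, so it's well inside. Next is the press.

```bash
python3 - <<'E'
from h import *
R=arm.current_tool_rot(); print(arm.current_width())
arm.move_l([*AX,.27],feed=.15)
arm.move_l([*AX,.247],feed=.06); f0=np.array(arm.current_force()); print(f0)
arm.move_l([*AX,.226],feed=.02)
z=.226
while True:
    f=np.array(arm.current_force())-f0; print(round(z,4),np.array(arm.current_ee_pos()).round(4),f.round(1))
    if f[2]>22 or z<.2205: break
    z-=.0005; arm.move_l([*AX,z],feed=.02); arm.sleep(.1)
arm.sleep(.8); print(arm.current_force()-f0)
arm.move_l([*AX,.25],feed=.04); arm.move_l([*AX,.33],feed=.15)
arm.move_l([AX[0]+.03,AX[1]+.06,.33],feed=.15); arm.sleep(.3)
for n in("scene","top"): cv2.imwrite(f"pics/{n}2.png",arm.snapshot(n)[:,:,::-1])
im=cv2.imread("pics/top2.png")[:,:,::-1]; m=blue(im,(150,180,240,225)); ys,xs=np.nonzero(m); print("tip",xs.max(),ys[xs>=xs.max()-2].mean(),arm.current_t())
a=cv2.imread("pics/top2.png")[110:290,130:380];b=cv2.imread("pics/scene2.png")[100:280,250:440]
cv2.imwrite("pics/ab2.png",cv2.resize(np.hstack([a,b]),None,fx=1.8,fy=1.8))
E
```

```text
0.0006544148641414956
[-0.21103203  0.58007251 -0.63048136]
0.226 [0.5443 0.1761 0.2265] [-1.6 -1.6 11.1]
0.2255 [0.5444 0.1761 0.226 ] [-1.3 -0.7 10.6]
0.225 [0.5444 0.1761 0.2255] [-0.3 -0.9 10.7]
0.2245 [0.5444 0.1761 0.225 ] [-0.9 -0.8 10.6]
0.224 [0.5444 0.176  0.2246] [-1.6 -0.9 11.4]
0.2235 [0.5444 0.1761 0.2242] [-1.9 -1.1 13.6]
0.223 [0.5446 0.1761 0.2241] [-3.1 -1.9 18.6]
0.2225 [0.5447 0.1761 0.224 ] [-3.6 -0.8 24. ]
[-4.51675971 -1.80468065 23.24899639]
tip 218 206.72727272727272 20.5083
```

View pics/ab2.png

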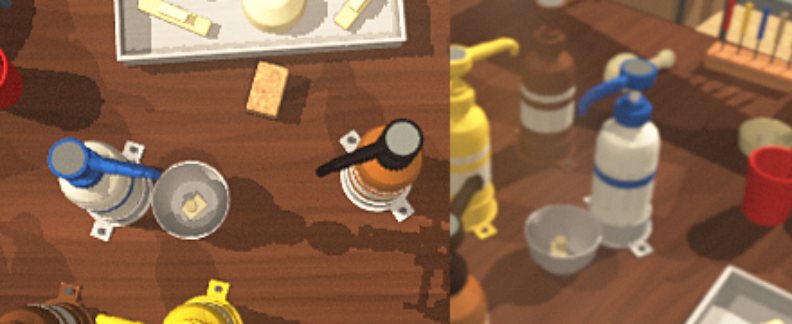

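The view is the same as before the press: the head is back up, the spout tip is still at (218,207) over the bowl, and the bowl and amber pump haven't moved. During the press the force rose steeply at a fingertip height of 0.224 m, which is the stop.

```bash
python3 -c "
from rig import arm
print(arm.sign_off())"
```

```text
the job is handed in; nothing more can be done
None
```

The job is done and handed in: the blue pump was pressed to its stop over the bowl, held about 0.8 s and sprang back, with the nozzle left about 17 mm from the bowl's centre; neither the bowl nor the amber pump moved, and it took about 20.5 s of robot time.

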